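# Take the tall coil off its post

## Task

Lift the tall wire coil straight up off its post on the three-post stand and set it down gently, standing upright, inside the empty grey tray, without letting it drop. Leave the two low coils on their posts.

Things in the scene. Friction and masses are not known exactly. Their poses are not given: they have to be found in the camera images.
- tall_coil: The tall one of three copper-wound bobbins with black end flanges: 52 mm tall, the other two are 26 mm. Lower flange 42 mm across and 4 mm thick; above it the winding and the upper flange are a straight round drum 35 mm across, the place to grip. Bore 16 mm right through; it sits loose on an 11 mm post. Mass about 0.15 kg. Origin: centre of its underside; z points up along the bore.
- post_stand: Aluminium base plate 76 x 204 x 12 mm, screwed down, with three upright steel posts in a row along its y axis at y = -70, 0 and +70 mm, x = 0. Posts are 11 mm across and 62 mm tall above the plate, their tips 74 mm above the worktop, 10 mm above the top of the tall coil. One coil stands on each post, its underside on the plate. Origin: centre of the plate's underside on the worktop; z up.
- coil_tray: Empty grey open tray, 110 mm (its x) x 130 mm (its y), walls 3 mm thick and 14 mm high, floor 3 mm thick; it stands loose on the worktop on the robot's side of the stand. Mass 0.8 kg. Origin: centre of its underside; z up.
- short_coil: Low narrow bobbin, 26 mm tall, lower flange 42 mm across, drum 35 mm across; stays on its post. Origin: centre of its underside.
- wide_coil: Low wide bobbin, 26 mm tall, lower flange 56 mm across, drum 50 mm across; stays on its post. Origin: centre of its underside.
- magnifier_b: White magnifier lamp clamped to the front edge of the worktop, fixed in the way to the left of the work: its post rises from about (x 0.25, y 0.12) m to a joint 0.38 m high at (0.31, 0.15), from where its level arm (0.34 to 0.39 m high) runs to (0.62, 0.27) and carries a round head 0.23 to 0.41 m high over x 0.59 to 0.87, y 0.23 to 0.55. Pass above it (over 0.45 m) to come from the left, then work to the right of it. The listed origin has no use.
- magnifier: Second white magnifier lamp, fixed, to the right of the work: base near (0.80, -0.14) m, arm rising to a joint 0.32 m high at (0.58, -0.31) and on to (0.40, -0.43), head near (0.26, -0.40), 0.07 to 0.32 m high. Stay to the left of it. The listed origin has no use.
Mind the look-alikes: they are no part of the job. What is shaped like the tall_coil but turquoise is not meant.

How it is judged:
On the way:
1. the tall coil is off its post: upright, its underside above the post's tip (height (world z) of tall_coil above 0.074 m and angle between tall_coil's own z axis and vertical below 0.4 rad), for 0.1 s.
At the end, for the whole second after the job is handed in: the tall coil stands at rest on the tray's floor, between the walls (its centre within 35 mm along the tray's x and 45 mm along its y of the tray's centre), lower flange down and upright within about 8 degrees; the two low coils are still on their posts, within 15 mm of where they began (x of tall_coil in the frame of coil_tray between -0.035 and 0.035 m and y of tall_coil in the frame of coil_tray between -0.045 and 0.045 m and z of tall_coil in the frame of coil_tray between 0 and 0.008 m and angle between tall_coil's own z axis and vertical below 0.15 rad and linear speed of tall_coil below 0.02 m/s and distance of each of short_coil, wide_coil from where it was at the start of the episode below 0.015 m); the robot touches nothing.
It fails at once if the tall coil is let go over the tray with its underside more than about 20 mm above the tray's floor (horizontal distance between tall_coil and coil_tray below 0.1 m and z of tall_coil in the frame of coil_tray above 0.023 m and not (contact force between tall_coil and the fingers above 0.05 N)).
It also fails if it takes over 48 s, if anything falls off the work surface, if the arm or the gripper's body presses on something with over 40 N, if the wrist force passes 120 N, or if a joint passes its speed limit or range.

## Robot

A 7-joint arm with a two-finger parallel gripper is mounted at the origin on a cart in front of the work surface, level with it; the furniture and walls round the work are solid. World frame = base frame: x ahead of the robot, y to its left, z up, the work surface at z = 0. Lengths are in m, angles in rad, forces in N, time in s.
With the tool pointing down it reaches from about 0.4 to 0.85 m from the base axis. Payload 4.5 kg.
Tool frame: the origin (TCP) lies at the very end of the fingers, on their centre line; the grasp point (between the pads) lies 19 mm behind it (tcp_to_grasp is the z of the grasp point in the tool frame, in m); z points along the fingers, y is the line along which they close (so a half turn about z gives the same grasp; the last joint's range is limited). The gripper opens to 88 mm and grips with 3 to 60 N. Pads are 18 mm wide; open, the fingers measure 123 mm over their backs; the gripper's body (75 mm by 187 mm) begins 45 mm behind the grasp point.
Start: joints at [-1.175, 0.689, -0.195, 1.565, 0.157, 0.902, -0.215], TCP at [0.221, 0.585, 0.239] pointing down, gripper open.
Joint ranges: [-3.01, 3.01], [-0.46, 2.08], [-1.47, 1.51], [0.13, 2.56], [-1, 4.14], [0.04, 2.09], [-2.66, 2.66]. Speed limits (rad/s): [2.57, 2.57, 3.14, 3.14, 3.14, 3.14, 3.14].

## Interface

Orientations are given as a unit quaternion [x, y, z, w].
In Python, from plant import * gives the robot as it stands. The module is installed in compiled form; this text tells all that it offers.
- The arm moves only by the shell command python3 -m jog 'ROWS' [OPENING] [FORCE]. ROWS is JSON, a list that holds one entry, the list of rows, each a list of 6 numbers: the shift along the tool's x, y, z in m, then the turn, a rotation vector about the tool's x, y, z in rad. In form: [[[dx, dy, dz, ax, ay, az], ...]]. A call has 1 to 12 rows; each row shifts and turns the commanded pose from where the row before left it, along the tool's axes as they then stand; what a row does not reach is not made up. A row lasts 1/8 s, in which the tool goes at most 62.5 mm and 10.7 degrees, less where a joint would pass 70% of its speed; a pose out of reach is approached as far as the arm can. A call with a gripper value outside its range is refused whole. OPENING is the finger opening in m, from 0 to 0.0881, set as the call begins (- or left out, the last holds). The fingers move at their own pace and stop on an object; FORCE is the grip in N (left out, the last holds). Time passes only in rows, so rows that do not move let the fingers close. It gives the time, the measured TCP pose, the force, the opening and the grip force at its end, in the units of the state.
- get_state(): the state, without advancing time (a new reading comes with each control period).
- snapshot(name): name is "side" or "top"; returns a dict with "frame" (480x640x3 uint8, red, green, blue), "mtx" (3x3 intrinsics, pixels), "xyz" and "orientation" of the camera in the world. Camera axes: x right, y down, z forward; pixel columns grow to the right and rows downward; lengths in m; the calibration is good to about 2 mm. A picture is of the moment at which its call begins. There is no depth.
- finish_job(): hands the job in; it is judged then, once.
The state is a dict: "clock": time; "q": joint angles; "qd": joint speeds; "joint_torque": joint torques, N m; "tool_pos": TCP position; "eef_rot": TCP orientation; "contact_force": force on the tool from outside, world axes, zero at the start; "moment": the same for the moment, N m; "opening": opening from 0.0 (shut) to 1.0 (fully open); "finger_force": force on a finger pad.
Only numpy, scipy, OpenCV 4.12 (cv2) and the standard library are available. Lean on these libraries where they do the work, as an engineer would, in place of code of your own. Each camera call takes 0.05 s, during which the arm holds its last target. There are 200 camera calls.

## Working session

There is one attempt and no reset: what is moved stays moved. The work goes in short steps, Python scripts to look and compute and a shell command to move; the robot and the scene stay as the last step left them, time stands still between calls to the robot, and variables do not carry over. Pictures are saved under pics/ and viewed, at most 10 in all, crops included, and the job is handed in when it is done.

```bash
mkdir -p pics; cat > h.py <<'E'
import numpy as np, cv2
from plant import *
from scipy.spatial.transform import Rotation as R
def snap(n):
    s=snapshot(n); np.savez('last_'+n+'.npz',**{k:np.array(v) for k,v in s.items()}); return s
def load(n): return np.load('last_'+n+'.npz')
def ray(s,u,v):
    d=np.linalg.solve(s['mtx'],[u,v,1.]); d=R.from_quat(s['orientation']).as_matrix()@d
    return np.array(s['xyz']),d/np.linalg.norm(d)
def onz(s,u,v,z):
    o,d=ray(s,u,v); return o+d*(z-o[2])/d[2]
def proj(s,p):
    c=R.from_quat(s['orientation']).as_matrix().T@(np.array(p)-s['xyz']); c=s['mtx']@c; return c[:2]/c[2]
E
python3 - <<'E'
from h import *
for n in('side','top'):
    s=snap(n); cv2.imwrite(f'pics/{n}0.png',s['frame'][:,:,::-1]); print(n,s['xyz'],s['orientation'],s['mtx'])
st=get_state(); print(st)
E
```

```text
side [ 1.36570931 -0.28027382  0.9046078 ] [ 0.76520363  0.52393536 -0.20236832 -0.31464617] [[563.348517     0.         319.83991841]
 [  0.         563.348517   237.5636076 ]
 [  0.           0.           1.        ]]
top [0.42180805 0.05389799 1.35080865] [ 0.70904511 -0.70355662  0.03133988 -0.03579004] [[581.83774848   0.         307.96992369]
 [  0.         581.83774848 242.18395235]
 [  0.           0.           1.        ]]
{'clock': 0.1, 'q': array([-1.17518555,  0.68989515, -0.19450494,  1.56622444,  0.15732466,
        0.90251484, -0.21514452]), 'qd': array([-0.00094802, -0.00293647, -0.00043687, -0.00230688, -0.00016599,
        0.00042369,  0.00185799]), 'joint_torque': array([-3.25343113e-03, -5.28498816e+01, -1.27143033e+00, -1.53836542e+01,
       -5.25250845e-02,  1.99954316e-03,  7.39135226e-05]), 'tool_pos': array([0.22108571, 0.58398736, 0.23799711]), 'eef_rot': array([ 1.79903727e-01,  9.83683876e-01, -8.21503139e-04, -7.33975480e-05]), 'contact_force': array([-0.04405458,  0.07206687,  0.39339293]), 'moment': array([-0.02205526, -0.01379518, -0.04172502]), 'finger_force': 0.0, 'opening': 0.9995142261307814}
```

View pics/side0.png

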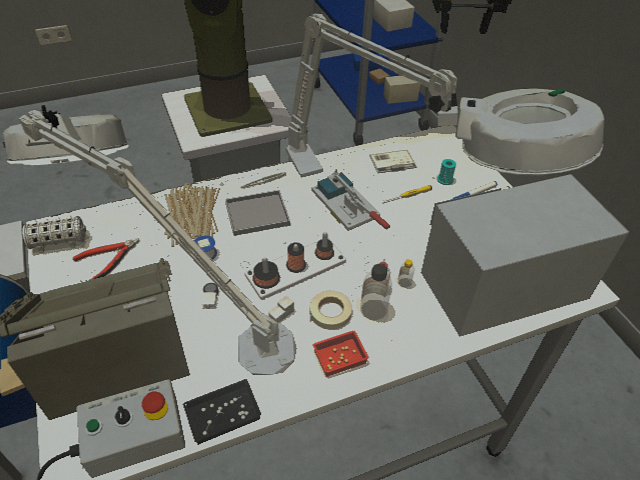

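View pics/top0.png

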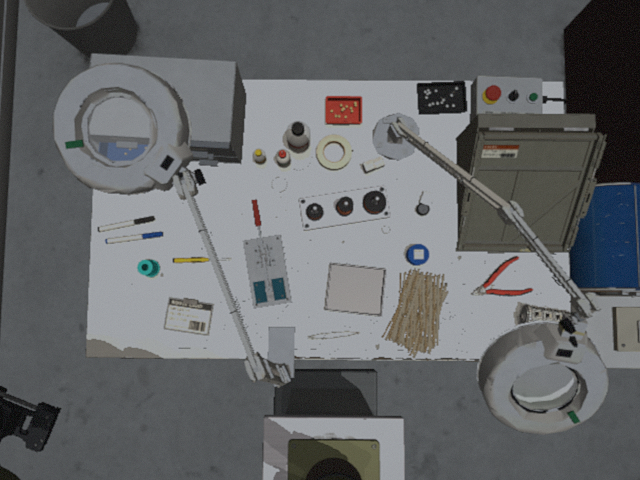

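Side view: three coils stand on the posts, with short at (324,248), tall at (296,257) and wide at (265,274). In the top view they are short (315,212), tall (345,205) and wide (374,202), and the tray is at (355,288).
Candidates for the tall coil are the middle copper coil, side (296,257); the short coil (324,248); the wide coil (265,274); and the turquoise look-alike, side (447,170), top (148,267). I choose the middle copper coil and will check it in one crop.

```bash
python3 - <<'E'
from h import *
t=load('top'); s=load('side')
a=cv2.resize(t['frame'][170:330,290:420],None,fx=3,fy=3,interpolation=2)
b=cv2.resize(s['frame'][185:305,215:355],None,fx=3,fy=3,interpolation=2)
h=max(a.shape[0],b.shape[0]); c=np.zeros((h,a.shape[1]+b.shape[1],3),np.uint8)
c[:a.shape[0],:a.shape[1]]=a;c[:b.shape[0],a.shape[1]:]=b
cv2.imwrite('pics/crop1.png',c[:600,:,::-1]); print(c.shape)
# tray in top view: greyish region not white
f=t['frame']; g=cv2.cvtColor(f,cv2.COLOR_RGB2GRAY)
print(g[285,300:410]); print(g[205,295:395])
E
```

```text
(480, 810, 3)
[161 162 165 162 163 162 163 162 161 163 164 165 161 164 163 164 165 165
 163 164 162 161 161 165 163 168 145 110  95 127 145 146 145 143 141 144
 148 145 144 146 148 146 146 144 144 145 146 147 146 144 144 145 145 144
 144 145 144 144 149 145 146 149 145 147 145 145 143 146 145 145 145 146
 146 145 149 144 145 145 145 147 147 147 114 107 134 154 165 164 163 164
 162 164 163 165 164 165 166 165 164 136 103 140 134 100 108 106 101 101
 114 121]
[164 164 164 163 136 136 165 167 166 165 166 169 158 115  58  40  33  32
  36  43  43  40  28  39  51  91 145 167 167 161 164 162 160 162 163 162
 166 166 143 125  95  41  27  36  42  42  43  44  46  53  70  75  63  40
  39  41  42  54 128 169 167 161 164 163 163 167 166 128  49  33  43  42
  42  45  41  41  43  45  39  44  41  41  41  41  39  43  40  42  35  38
  76 137 164 159 158 165 159 160 161 162]
```

View pics/crop1.png

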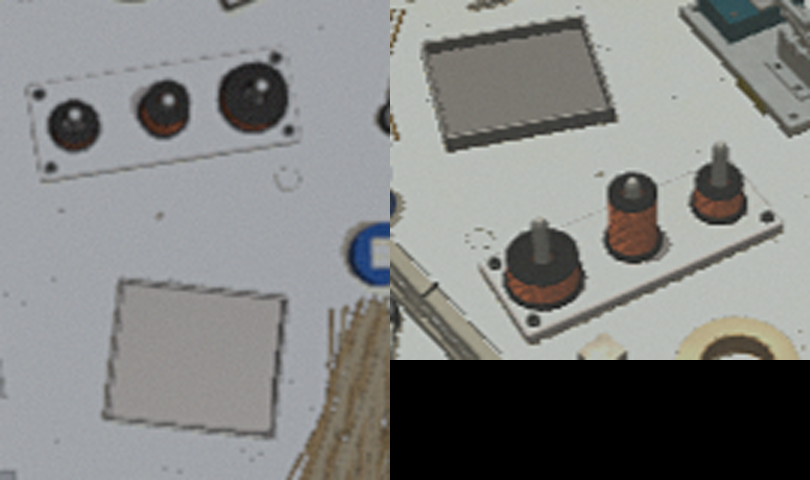

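The crop confirms the middle copper coil (side crop 633,215) is twice as tall as its neighbours and stands on the middle post. The tray is empty. Next I compute the positions.

```bash
python3 - <<'E'
from h import *
t=load('top'); s=load('side')
T=lambda x,y:(290+(x-1)/3,170+(y-1)/3); S=lambda x,y:(215+(x-391)/3,185+(y-1)/3)
def P(l,s,F,z,n):
    p=np.array([onz(s,*F(*c),z) for c in l]); print(n,p[:,:2].round(4).tolist(),'mean',p.mean(0).round(4)); return p
p=P([(39,94),(276,57),(288,130),(50,167)],t,T,.012,'screws')
q=P([(120,280),(287,297),(272,437),(104,418)],t,T,.014,'tray')
for a in (p,q): print([np.linalg.norm(a[i]-a[(i+1)%4]).round(4) for i in range(4)], np.degrees(np.arctan2(*(a[0]-a[1]+a[3]-a[2])[[0,1]])))
P([(423,44),(583,18),(616,117),(447,150)],s,S,.0,'tray side (near corners at rim/base mix)')
# red copper free: flange top of tall: dark mask centroid top view
g=cv2.cvtColor(t['frame'],cv2.COLOR_RGB2GRAY)
m=(g<95).astype(np.uint8); n,l,st,c=cv2.connectedComponentsWithStats(m)
for i in range(n):
    if 300<c[i][0]<390 and 190<c[i][1]<225 and st[i,4]>40: print(st[i],c[i],onz(t,*c[i],.04))
print('tip top',onz(t,*T(171,99),.074),onz(t,*T(163,105),.064),'side tip',onz(s,*S(632,179),.074), onz(s,*S(632,192),.064))
E
```

```text
screws [[0.6455, 0.076], [0.6759, -0.1079], [0.6187, -0.1169], [0.5885, 0.067]] mean [ 0.6321 -0.0205  0.012 ]
tray [[0.5014, 0.0126], [0.4894, -0.1153], [0.3829, -0.1034], [0.3962, 0.0242]] mean [ 0.4425 -0.0455  0.014 ]
[np.float64(0.1863), np.float64(0.0579), np.float64(0.1863), np.float64(0.0577)] -9.349641719900681
[np.float64(0.1284), np.float64(0.1071), np.float64(0.1284), np.float64(0.1059)] 5.663767059719228
tray side (near corners at rim/base mix) [[0.3668, -0.1046], [0.3814, 0.0239], [0.4976, 0.0108], [0.4866, -0.1185]] mean [ 0.4331 -0.0471  0.    ]
[363 187  23  27 440] [374.15227273 201.68181818] [ 0.64039559 -0.08726796  0.04      ]
[335 197  18  19 259] [344.22393822 206.15830116] [ 0.62961234 -0.01917865  0.04      ]
[306 203  17  18 223] [314.12107623 211.74439462] [0.61628738 0.04923119 0.04      ]
tip top [ 0.63208621 -0.02268205  0.074     ] [ 0.62917222 -0.01733322  0.064     ] side tip [ 0.6284132  -0.02285538  0.074     ] [ 0.63089229 -0.02387487  0.064     ]
```

```bash
python3 -m jog '[[[0,0,-0.055,0,0,0],[0,0,-0.055,0,0,0],[0,0,-0.055,0,0,0],[0,0,-0.055,0,0,0],[0,0,-0.055,0,0,0],[0,0,0,0,0,0],[-0.05,-0.0025,0,0,0,0.08],[-0.05,-0.0025,0,0,0,0.08],[-0.05,-0.0025,0,0,0,0.08]]]' 0.088
```

```text
clock: 1.23
tool_pos: [0.3544, 0.5126, 0.5117]
eef_rot: [0.297, 0.955, -0.002, -0.0]
contact_force: [-0.5, 0.2, 0.6]
opening: 0.998
finger_force: 0.0
```

```bash
python3 -m jog '[[[-0.052,-0.002,0,0,0,0.083],[-0.052,-0.002,0,0,0,0.083],[-0.052,-0.002,0,0,0,0.083],[-0.052,-0.002,0,0,0,0.083],[-0.052,-0.002,0,0,0,0.083],[-0.052,-0.002,0,0,0,0.083],[-0.052,-0.002,0,0,0,0.083],[-0.052,-0.002,0,0,0,0.083],[-0.052,-0.002,0,0,0,0.083],[-0.052,-0.002,0,0,0,0.083],[-0.052,-0.002,0,0,0,0.083],[-0.052,-0.002,0,0,0,0.083]]]'
cat >> h.py <<'E'
def to(p,yaw):
    "shift in tool axes and tool-z turn to reach world TCP p with tool y at heading yaw (deg), tool straight down"
    st=get_state(); r=R.from_quat(st['eef_rot']); y=r.as_matrix()[:,1]; c=np.cos(np.radians(yaw)); s=np.sin(np.radians(yaw))
    g=R.from_matrix(np.array([[-s,c,0],[c,s,0],[0,0,-1.]]))
    print('pos',st['tool_pos'].round(4),'heading',np.degrees(np.arctan2(y[1],y[0])).round(2),'q',st['q'].round(2),'F',st['contact_force'].round(1))
    print('shift',r.inv().apply(np.array(p)-st['tool_pos']).round(4),'turn',(r.inv()*g).as_rotvec().round(4))
E
python3 -c "
from h import *
to([.631,-.022,.2],9.35)"
```

```text
clock: 2.72
tool_pos: [0.6264, -0.021, 0.5117]
eef_rot: [0.718, 0.696, -0.001, -0.001]
contact_force: [0.7, -0.6, -0.8]
opening: 0.998
finger_force: 0.0
pos [ 0.6264 -0.021   0.5117] heading -1.71 q [-0.12  0.53  0.16  1.05 -0.08  1.58 -0.01] F [ 0.7 -0.6 -0.8]
shift [-0.0008  0.0056  0.3116] turn [-0.0034 -0.0002 -0.1931]
```

Above the post. I turn first, then go down to about z 0.13 and look.

```bash
python3 -m jog '[[[0,0.005,0,-0.003,0,-0.1],[0,0,0,0,0,-0.093],[0,0,0.055,0,0,0],[0,0,0.055,0,0,0],[0,0,0.055,0,0,0],[0,0,0.055,0,0,0],[0,0,0.055,0,0,0],[0,0,0.055,0,0,0],[0,0,0.04,0,0,0],[0,0,0,0,0,0],[0,0,0,0,0,0]]]'
python3 - <<'E'
from h import *
to([.631,-.022,.031],9.35)
for n in('side','top'):
    s=snap(n)
    P=[get_state()['tool_pos'],[.631,-.022,.074]]; print(n,[proj(s,p).round(1) for p in P])
a=cv2.resize(load('top')['frame'][150:280,280:420],None,fx=2.8,fy=2.8,interpolation=2)
b=cv2.resize(load('side')['frame'][170:300,225:365],None,fx=2.8,fy=2.8,interpolation=2)
cv2.imwrite('pics/c2.png',np.hstack([a,b])[:,:,::-1])
E
```

```text
clock: 4.1
tool_pos: [0.6334, -0.0195, 0.1446]
eef_rot: [0.646, 0.763, 0.001, 0.002]
contact_force: [0.9, 0.1, 0.4]
opening: 0.999
finger_force: 0.0
pos [ 0.6334 -0.0195  0.1446] heading 9.5 q [-0.08  0.81  0.06  1.63 -0.07  0.69  0.19] F [0.9 0.1 0.4]
shift [-0.002  -0.0033  0.1136] turn [0.0041 0.0007 0.0026]
side [array([297.5, 220.5]), array([296.2, 245.1])]
top [array([347.2, 196.1]), array([346.4, 203.1])]
```

View pics/c2.png

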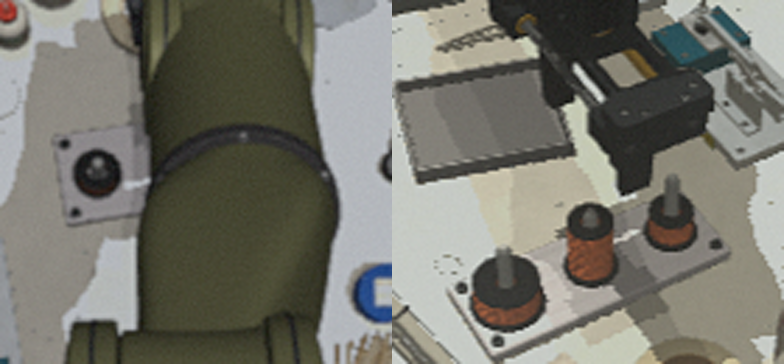

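The side view shows the finger tips straddling the tall coil; their midpoint, about (297.5,223), matches the projected TCP. The post tip at (296,245) falls exactly on my estimate. Going down to grasp height.

```bash
python3 -m jog '[[[-0.002,-0.003,0,0.004,0,0.003],[0,0,0.03,0,0,0],[0,0,0.03,0,0,0],[0,0,0.03,0,0,0],[0,0,0.023,0,0,0],[0,0,0,0,0,0],[0,0,0,0,0,0]]]'
python3 - <<'E'
from h import *
to([.631,-.022,.031],9.35)
s=snap('side'); cv2.imwrite('pics/c3.png',cv2.resize(s['frame'][190:310,225:365],None,fx=4,fy=4,interpolation=2)[:,:,::-1])
E
```

```text
clock: 5.08
tool_pos: [0.6311, -0.0221, 0.032]
eef_rot: [0.647, 0.762, 0.0, 0.001]
contact_force: [0.7, -0.5, 0.1]
opening: 0.999
finger_force: 0.0
pos [ 0.6311 -0.0221  0.032 ] heading 9.33 q [-0.06  0.98  0.05  1.68 -0.08  0.49  0.2 ] F [ 0.7 -0.5  0.1]
shift [ 0.0001 -0.0001  0.001 ] turn [ 0.001   0.0008 -0.0004]
```

View pics/c3.png

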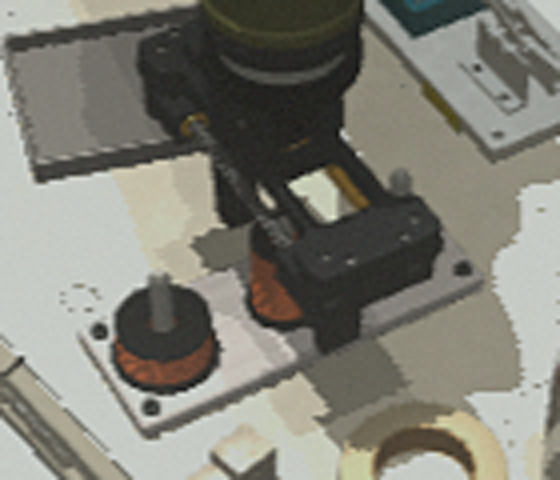

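The coil (265,280) stands between the two fingers, with no contact force. Closing.

```bash
python3 -m jog '[[[0,0,0,0,0,0],[0,0,0,0,0,0],[0,0,0,0,0,0],[0,0,0,0,0,0],[0,0,0,0,0,0],[0,0,0,0,0,0],[0,0,0,0,0,0],[0,0,0,0,0,0]]]' 0.02 25; python3 -c "
from h import *
to([.631,-.022,.031],9.35)"
```

```text
clock: 6.12
tool_pos: [0.63, -0.0219, 0.0306]
eef_rot: [0.647, 0.762, -0.001, -0.0]
contact_force: [-0.9, 0.5, 1.1]
opening: 0.375
finger_force: 25.0
pos [ 0.63   -0.0219  0.0306] heading 9.34 q [-0.06  0.98  0.05  1.68 -0.08  0.49  0.2 ] F [-0.9  0.5  1.1]
shift [-0.0003  0.001  -0.0004] turn [-0.0015  0.0003 -0.0002]
```

```bash
python3 -m jog '[[[0,0,-0.008,0,0,0],[0,0,-0.012,0,0,0],[0,0,-0.016,0,0,0],[0,0,-0.016,0,0,0],[0,0,-0.016,0,0,0],[0,0,-0.016,0,0,0],[0,0,-0.016,0,0,0],[0,0,-0.01,0,0,0],[0,0,0,0,0,0],[0,0,0,0,0,0]]]'
python3 - <<'E'
from h import *
to([.4425,-.0455,.14],9.35)
s=snap('side'); cv2.imwrite('pics/c4.png',cv2.resize(s['frame'][150:310,215:365],None,fx=3.5,fy=3.5,interpolation=2)[:,:,::-1])
E
```

```text
clock: 7.38
tool_pos: [0.6298, -0.0218, 0.1402]
eef_rot: [0.647, 0.762, -0.001, -0.001]
contact_force: [0.3, 0.2, -1.2]
opening: 0.377
finger_force: 25.0
pos [ 0.6298 -0.0218  0.1402] heading 9.34 q [-0.07  0.82  0.06  1.64 -0.07  0.69  0.19] F [ 0.3  0.2 -1.2]
shift [ 0.007  -0.1887  0.0006] turn [-0.0022  0.0001 -0.0001]
```

View pics/c4.png

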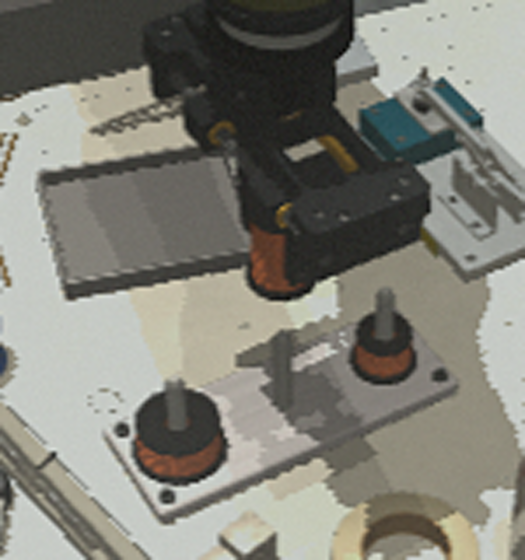

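The tall coil (crop 280,270) hangs upright in the fingers, clear of its bare post (crop 283,370). Both low coils are still in place. On to the tray.

```bash
python3 -m jog '[[[0,-0.015,0,0,0,0],[0.001,-0.03,0,0,0,0],[0.002,-0.035,0,0,0,0],[0.002,-0.035,0,0,0,0],[0.001,-0.035,0,0,0,0],[0.001,-0.025,0,-0.001,0,0],[0,-0.013,0,-0.001,0,0],[0,0,0,0,0,0],[0,0,0,0,0,0],[0,0,0,0,0,0]]]'
python3 - <<'E'
from h import *
to([.4425,-.0455,.0216],9.35)
s=snap('side'); cv2.imwrite('pics/c5.png',cv2.resize(s['frame'][110:280,195:345],None,fx=3.5,fy=3.5,interpolation=2)[:,:,::-1])
E
```

```text
clock: 8.68
tool_pos: [0.4449, -0.0452, 0.1408]
eef_rot: [0.647, 0.762, 0.001, 0.001]
contact_force: [-0.3, 0.4, -1.9]
opening: 0.378
finger_force: 25.0
pos [ 0.4449 -0.0452  0.1408] heading 9.36 q [-0.02  0.65  0.03  2.19 -0.07  0.3   0.23] F [-0.3  0.4 -1.9]
shift [ 0.0002 -0.0027  0.1192] turn [0.0024 0.0005 0.0002]
```

View pics/c5.png

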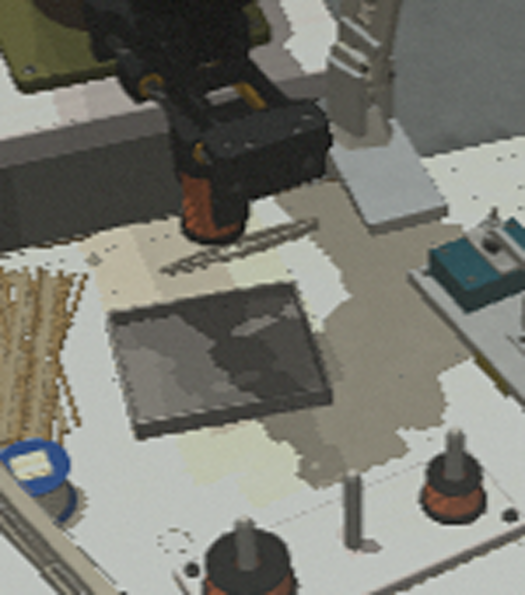

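The coil hangs upright at about crop (213,210), held above the tray (crop 220,360), and the pose agrees with the target within 3 mm. Lowering in stages.

```bash
python3 -m jog '[[[0,0,0.015,0.002,0,0],[0,0,0.02,0,0,0],[0,0,0.02,0,0,0],[0,0,0.02,0,0,0],[0,0,0.015,0,0,0],[0,0,0.01,0,0,0],[0,0,0.006,0,0,0],[0,0,0,0,0,0],[0,0,0,0,0,0]]]'
python3 -c "
from h import *
to([.4425,-.0455,.0216],9.35)"
```

```text
clock: 9.85
tool_pos: [0.4457, -0.0457, 0.0368]
eef_rot: [0.647, 0.762, -0.001, -0.001]
contact_force: [-0.0, 0.0, -0.9]
opening: 0.381
finger_force: 25.0
pos [ 0.4457 -0.0457  0.0368] heading 9.34 q [-0.    0.88  0.    2.23 -0.07  0.04  0.23] F [-0.   0.  -0.9]
shift [ 0.0007 -0.0031  0.0152] turn [-0.0034 -0.0003 -0.0002]
```

Joint 6 is at its lower limit here. I will raise a little, move out 18 mm (still well inside the tray tolerance) and lower again.

```bash
python3 -m jog '[[[0,0,-0.015,0,0,0],[0,0.009,0,0,0,0],[0,0.009,0,0,0,0],[0,0,0,0,0,0],[0,0,0.008,0,0,0],[0,0,0.008,0,0,0],[0,0,0.004,0,0,0],[0,0,0,0,0,0],[0,0,0,0,0,0]]]'
python3 -c "
from h import *
to([.4637,-.0455,.0216],9.35)"
```

```text
clock: 10.98
tool_pos: [0.4631, -0.0428, 0.0314]
eef_rot: [0.647, 0.762, -0.001, -0.002]
contact_force: [-0.6, 1.2, -1.8]
opening: 0.377
finger_force: 25.0
pos [ 0.4631 -0.0428  0.0314] heading 9.34 q [-0.01  0.89  0.01  2.18 -0.07  0.08  0.23] F [-0.6  1.2 -1.8]
shift [-0.0028  0.0002  0.0098] turn [-0.0043 -0.0005 -0.0002]
```

```bash
python3 -m jog '[[[0,0,0.003,-0.004,0,0],[0,0,0.002,0,0,0],[0,0,0.002,0,0,0],[0,0,0.0015,0,0,0],[0,0,0,0,0,0],[0,0,0,0,0,0]]]'
python3 -c "
from h import *
to([.4637,-.0455,.0216],9.35)"
```

```text
clock: 11.72
tool_pos: [0.4632, -0.0427, 0.0229]
eef_rot: [0.647, 0.762, 0.0, -0.0]
contact_force: [0.5, -0.3, -1.8]
opening: 0.38
finger_force: 25.0
pos [ 0.4632 -0.0427  0.0229] heading 9.34 q [-0.01  0.91  0.    2.18 -0.07  0.05  0.23] F [ 0.5 -0.3 -1.8]
shift [-0.0028  0.0001  0.0013] turn [-0.0003 -0.0005 -0.0001]
```

```bash
python3 -m jog '[[[0,0,0.001,0,0,0],[0,0,0.0005,0,0,0],[0,0,0,0,0,0],[0,0,0,0,0,0]]]'
python3 - <<'E'
from h import *
to([.4637,-.0455,.0216],9.35)
s=snap('side'); cv2.imwrite('pics/c6.png',cv2.resize(s['frame'][150:250,205:325],None,fx=5,fy=5,interpolation=2)[:,:,::-1])
E
```

```text
clock: 12.22
tool_pos: [0.4632, -0.0427, 0.0215]
eef_rot: [0.647, 0.762, 0.0, -0.0]
contact_force: [-0.0, -0.4, 4.9]
opening: 0.376
finger_force: 25.0
pos [ 0.4632 -0.0427  0.0215] heading 9.34 q [-0.01  0.91  0.    2.18 -0.07  0.05  0.23] F [-0.  -0.4  4.9]
shift [-0.0028  0.0001 -0.0001] turn [-0.0001 -0.0005 -0.0001]
```

View pics/c6.png

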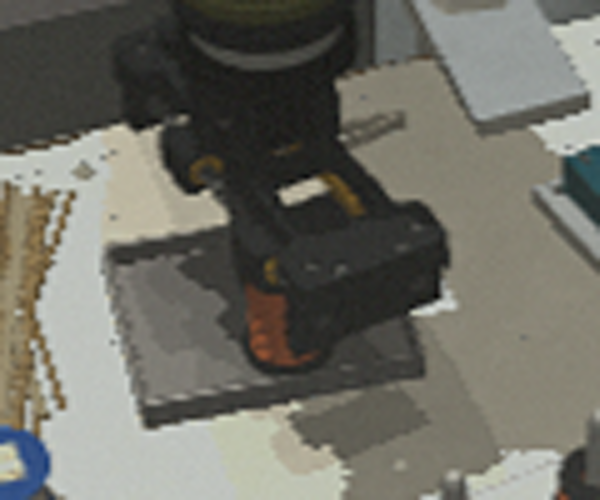

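The coil's lower flange is on the tray floor at about crop (285,365), inside the walls, and the force has swung to +4.9 N, which means contact. Opening moderately, then going straight up.

```bash
python3 -m jog '[[[0,0,0,0,0,0],[0,0,0,0,0,0],[0,0,0,0,0,0],[0,0,0,0,0,0],[0,0,0,0,0,0],[0,0,0,0,0,0]]]' 0.07 && python3 -m jog '[[[0,0,-0.01,0,0,0],[0,0,-0.02,0,0,0],[0,0,-0.03,0,0,0],[0,0,-0.04,0,0,0],[0,0,-0.04,0,0,0],[0,0,-0.04,0,0,0],[0,0,-0.04,0,0,0],[0,0,0,0,0,0],[0,0,0,0,0,0]]]'
python3 - <<'E'
from h import *
s=snap('side'); cv2.imwrite('pics/c7.png',cv2.resize(s['frame'][150:310,205:365],None,fx=3.5,fy=3.5,interpolation=2)[:,:,::-1])
E
```

```text
clock: 13.02
tool_pos: [0.4631, -0.0427, 0.0213]
eef_rot: [0.647, 0.762, 0.0, -0.0]
contact_force: [0.5, -0.6, -0.3]
opening: 0.799
finger_force: 0.0
clock: 14.15
tool_pos: [0.4625, -0.0428, 0.2412]
eef_rot: [0.647, 0.762, -0.0, -0.001]
contact_force: [-0.7, -0.4, -0.3]
opening: 0.797
finger_force: 0.0
```

View pics/c7.png

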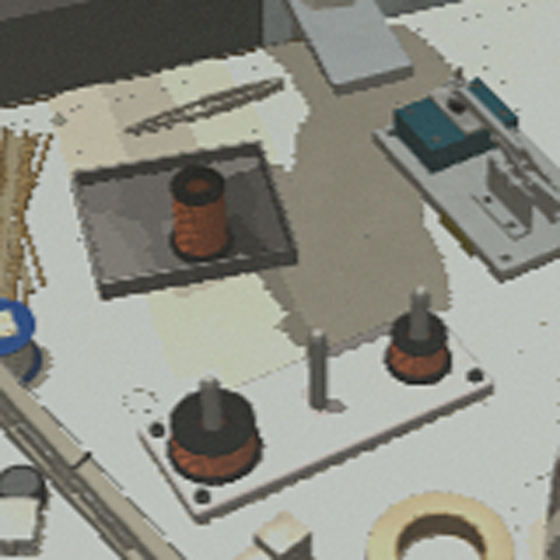

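The coil stands upright on the tray floor (crop 200,245), and both low coils are on their posts. One quick numeric check before handing in.

```bash
python3 - <<'E'
from h import *
s=load('side'); S=lambda x,y:(205+x/3.5,150+y/3.5)
c=onz(s,*S(198,186),.055); q=np.array([onz(s,*S(*p),z) for p,z in [((75,175),.014),((262,144),.014),((297,263),0),((103,297),0)]]).mean(0)
a=np.radians(-5.7); d=(c-q)[:2]
print(c,q,'tray-frame offset',[d@[np.cos(a),np.sin(a)],d@[-np.sin(a),np.cos(a)]], [d@[np.cos(a),-np.sin(a)],d@[np.sin(a),np.cos(a)]])
E
```

```text
[ 0.46733276 -0.04426837  0.055     ] [ 0.44344052 -0.04851209  0.007     ] tray-frame offset [np.float64(0.02335262468568117), np.float64(0.006595706289125891)] [np.float64(0.024195594594163396), np.float64(0.0018497630652576486)]
```

```bash
python3 -c "
from plant import *
print(finish_job())"
```

```text
the job is handed in; nothing more can be done
None
```

I lifted the tall coil straight off its post and set it down upright on the tray floor, about 23 mm off the tray's centre along x (limit 35 mm). Both low coils are still on their posts; I handed the job in at about 14 s and no verdict came back.

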